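# Set the nursery humidifier's water valve for the night

## Task

Lift the green lid off the humidifier by its knob and set it down, right way up, in the middle of the round grey mat (do not drop it). Then take the yellow crank handle of the blue valve wheel, turn the wheel clockwise until it is shut against its stop, and back it off exactly two full turns counter-clockwise. Finish still gripping the handle with the wheel at two turns, and leave the night light, monitor camera, snack cup and pacifier where they stand.

Things in the scene. Friction and masses are not known exactly. Their poses are not given: they have to be found in the camera images.
- humidifier: White round humidifier base, 192 mm diameter, 90 mm high, fixed. Origin: centre of its underside, on the dresser top; z up. Its flat deck (90 mm up) has a lip 6 mm high, 158 mm inside diameter, that locates the lid with 5 mm play, and a brass stem at the centre carrying the valve wheel. A grey mist spout sticks out along +x, 66 mm up, to 118 mm from the axis.
- lid: Loose green plastic cap-shaped lid, 148 mm diameter, 80 mm high, wall 4 mm, about 0.18 kg, at first on the humidifier's deck over the wheel. Origin: centre of its open lower rim; z up. On top, on its axis, a white round knob, 26 mm diameter, spans 86 to 110 mm above the origin. The crank inside reaches 70 mm above the deck: lift straight up 85 mm or more before moving sideways.
- mat: Round grey mat, 210 mm diameter, 4 mm thick, fixed on the dresser top beside the humidifier (left or right). Origin: centre of its underside. The lid goes here.
- wheel_hub (a point): Centre of the blue three-spoke valve wheel (rim 87 mm outside diameter, 11 mm thick), level, 113 mm above the dresser top, on the humidifier's axis. The wheel's axis is vertical. The point's x axis points from the hub to the crank handle and turns with the wheel.
- crank: Yellow upright crank handle of the wheel: cylinder 18 mm diameter, 40 mm tall, 120 to 160 mm above the dresser top. Origin: its centre, 140 mm up, 34 mm from the wheel's axis. The sleeve spins freely on its own pin, so it can be gripped from above and led round a level circle of 34 mm radius about wheel_hub with the gripper's yaw kept constant.
- wheel (a joint): Turn of the valve wheel, rad: 0 = shut, at the hard stop; grows counter-clockwise seen from above (opening); clockwise closes. Two turns open = 12.57; another stop at 20. Starts 1.2 to 6 rad open, handle in any direction. Needs about 0.05 N m (1.5 N at the handle) and stays where it is left.
- night_light: Bystander: plastic night light, white round base 80 mm in diameter with a small red toggle at its front and a warm-yellow dome, 100 mm high. Origin: centre of its underside.
- monitor: Bystander: white baby monitor camera, a 55 mm head on a round foot 64 mm in diameter, 105 mm high. Origin: centre of its underside.
- snack_cup: Bystander: stainless steel snack cup 68 mm in diameter with a 72 mm blue twist cap, 87 mm high in all. Origin: centre of its underside.
- pacifier: Bystander: orange silicone pacifier, shield 30 by 42 mm, 41 mm high, lying teat up. Origin: centre of its underside.
There are look-alikes about, which are no part of the job. What is shaped like the humidifier but orange is not meant. Of the things that look like the mat, take the one that is farthest to the robot's right at the start.

How it is judged:
By the outcome, as a careful person would: the job done as asked, in the order asked, and still so for the second after the job is handed in, while the arm keeps its last pose, push and grip.
It also fails if it takes over 72 s, if anything falls off the work surface, if the arm or the gripper's body presses on something with over 40 N, if the wrist force passes 120 N, or if a joint passes its speed limit or range.

## Robot

A 6-joint arm with a two-finger parallel gripper is mounted at the origin on the work surface. World frame = base frame: x ahead of the robot, y to its left, z up, the work surface at z = 0. Lengths are in m, angles in rad, forces in N, time in s.
With the tool pointing down it reaches from about 0.325 to 1 m from the base axis. Payload 5.1 kg.
Tool frame: the origin (TCP) lies between the finger pads, 19 mm behind the fingertips; this is the grasp point; z points along the fingers, y is the line along which they close (so a half turn about z gives the same grasp; the last joint's range is limited). The gripper opens to 85 mm and grips with 20 to 120 N. Pads are 22 mm wide; open, the fingers measure 114 mm over their backs; the gripper's body (76 mm by 85 mm) begins 54 mm behind the grasp point. The pads swing forward as they close: fully open they stand 13 mm farther back than shut.
Start: joints at [1.144, 0.124, 1.65, -0, 1.367, -0.083], TCP at [0.219, 0.612, 0.25] pointing down, gripper open.
Joint ranges: [-2.61, 2.61], [-1.02, 2.33], [0.03, 2.71], [-1.35, 4.49], [0.32, 2.68], [-2.91, 2.91]. Speed limits (rad/s): [2.57, 2.57, 3.14, 3.14, 3.14, 3.14].

## Interface

Orientations are given as a 3x3 rotation matrix whose columns are the frame's x, y, z axes.
In Python, from workcell import get_state, viewer, env gives the robot as it stands. The module is installed in compiled form; this text tells all that it offers.
- The arm moves only by the tool arm_command, never from a script. Its argument "commands" is a list of rows, each a list of 7 numbers: the shift along the tool's x, y, z in mm, then the turn, a rotation vector about the tool's x, y, z in degrees, then the opening, from -1 (shut) to 1 (fully open), so that 0 is half open. A call has 1 to 5 rows; each row shifts and turns the commanded pose from where the row before left it, along the tool's axes as they then stand; what a row does not reach is not made up. A row lasts 1/10 s, in which the tool goes at most 50 mm and 8.59 degrees, less where a joint would pass 70% of its speed; a pose out of reach is approached as far as the arm can. A call is refused whole if a number of a shift passes 50 or a number of a turn 8.59, either way. A call with a gripper value outside its range is refused whole. The fingers move at their own pace and stop on an object; "force" is the grip in N (left out, the last holds). Time passes only in rows, so rows that do not move let the fingers close. It gives the time, the measured TCP pose, the force, the opening and the grip force at its end, in the units of the state.
- get_state(): the state, without advancing time (a new reading comes with each control period).
- viewer.get_image(name): name is "side" or "top"; returns (picture, depth): 480x640x3 uint8, blue, green, red; 480x640 float32, m along the optical axis (not along the pixel's ray), 0 where there is no reading.
- viewer.get_calibration(name): a dict with "K" (3x3 intrinsics, pixels), "dist" ([k1, k2, p1, p2, k3] as OpenCV has them; the pictures are not rectified), "rvec" (rotation vector, rad) and "tvec" (3), from world to camera coordinates, as OpenCV has them. Camera axes: x right, y down, z forward; pixel columns grow to the right and rows downward; lengths in m; the calibration is good to about 2 mm. A picture is of the moment at which its call begins. get_calibration takes no time and is no camera call.
- env.finish_job(): hands the job in; it is judged then, once.
The state is a dict: "clock": time; "joint_pos": joint angles; "joint_velocities": joint speeds; "joint_efforts": joint torques, N m; "ee_pos": TCP position; "orientation": TCP orientation; "contact_force": force on the tool from outside, world axes, zero at the start; "wrist_torque": the same for the moment, N m; "gripper_width": opening from 0.0 (shut) to 1.0 (fully open); "grip_force": force on a finger pad.
Only numpy, scipy, OpenCV 4.12 (cv2) and the standard library are available. Lean on these libraries where they do the work, as an engineer would, in place of code of your own. Each camera call takes 0.05 s, during which the arm holds its last target. There are 200 camera calls.

## Working session

There is one attempt and no reset: what is moved stays moved. The work goes in short steps, Python scripts to look and compute and a tool call to move; the robot and the scene stay as the last step left them, time stands still between calls to the robot, and variables do not carry over. Pictures are saved under pics/ and viewed, at most 10 in all, crops included, and the job is handed in when it is done.

Besides the shell and the picture viewer there is one more tool, called after "Emit:" in YAML: its name, and indented under it one key for each argument. arm_command: Moves the arm, as the interface text tells. Its arguments: {"type":"object","properties":{"commands":{"type":"array","items":{"type":"array","items":{"type":"number"}}},"force":{"type":"number"}},"required":["commands"]}

```bash
mkdir -p pics; cat > h.py <<'E'
import numpy as np, cv2
from workcell import get_state, viewer, env
def grab(n,f=None):
    im,d=viewer.get_image(n); np.savez(f'{n}.npz',im=im,d=d)
    if f: cv2.imwrite(f'pics/{f}.png',im)
    return im,d
def world(n,d):
    c=viewer.get_calibration(n); K=np.array(c['K']);R=cv2.Rodrigues(np.array(c['rvec'],float))[0];t=np.array(c['tvec'],float).ravel()
    v,u=np.mgrid[:480,:640]; p=np.stack([u,v],-1).reshape(-1,1,2).astype(float)
    q=cv2.undistortPoints(p,K,np.array(c['dist'],float)).reshape(480,640,2)
    P=np.dstack([q*d[...,None],d])
    W=(P-t)@R; W[d==0]=np.nan
    return W
E
python3 - <<'E'
from h import *
s=get_state();print({k:np.round(v,3).tolist() for k,v in s.items()})
a,_=grab('top','top0');b,_=grab('side','side0')
for n in('top','side'):
    c=viewer.get_calibration(n);R=cv2.Rodrigues(np.array(c['rvec'],float))[0];print(n,-R.T@np.array(c['tvec']).ravel(),R[2])
E
```

```text
{'clock': 0.0, 'joint_pos': [1.144, 0.125, 1.652, 0.0, 1.367, -0.083], 'joint_velocities': [0.0, 0.001, 0.001, 0.0, -0.0, 0.002], 'joint_efforts': [0.001, -42.358, -36.546, -0.0, 0.007, 0.0], 'ee_pos': [0.219, 0.611, 0.249], 'orientation': [[-0.941, 0.337, -0.001], [0.337, 0.941, -0.002], [0.0, -0.002, -1.0]], 'contact_force': [-1.302, -0.688, -0.485], 'wrist_torque': [-0.013, -0.045, 0.004], 'grip_force': 0.0, 'gripper_width': 0.996}
top [0.3238997  0.00366388 1.25719244] [ 0.1635593  -0.0015369  -0.98653231]
side [ 0.07609599 -0.65239144  1.01686932] [ 0.36436979  0.54373    -0.75603726]
```

View pics/top0.png

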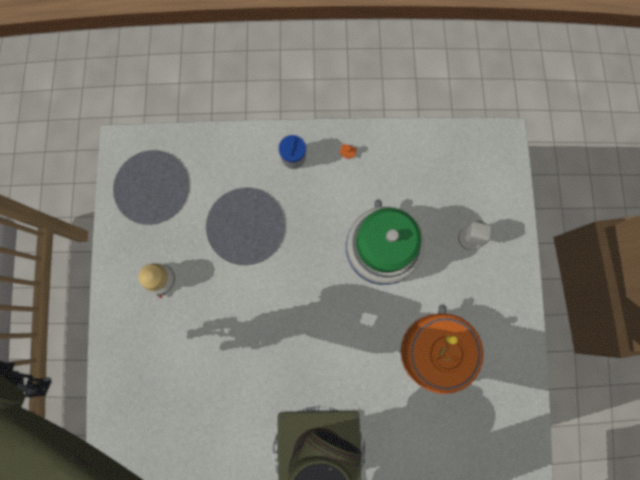

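View pics/side0.png

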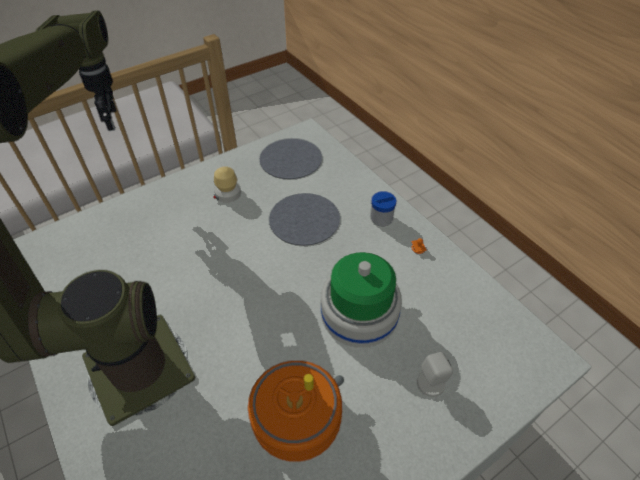

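The top view shows the lid knob at (392,236), the humidifier around (385,243) and two mats at (246,226) and (151,187). The right-hand mat is (246,226). The orange look-alike is at (442,352). The side view agrees, with the knob at (365,268).

```bash
python3 - <<'E'
from h import *
def circ(p):
    A=np.c_[2*p[:,:2],np.ones(len(p))];x=np.linalg.lstsq(A,(p[:,:2]**2).sum(1),rcond=None)[0]
    return x[:2].round(4),np.sqrt(x[2]+x[0]**2+x[1]**2).round(4)
for n in('top','side'):
    z=np.load(n+'.npz');im,d=z['im'],z['d'];W=world(n,d);hsv=cv2.cvtColor(im,cv2.COLOR_BGR2HSV).astype(int)
    g=(abs(hsv[...,0]-65)<15)&(hsv[...,1]>120)&np.isfinite(d)&(d>0)
    ztop=np.nanmedian(W[...,2][g]); print(n,'lid ztop pct',np.nanpercentile(W[...,2][g],[5,50,95]).round(3))
    t=g&(abs(W[...,2]-np.nanpercentile(W[...,2][g],80))<.006)
    cs,_=cv2.findContours(t.astype(np.uint8),0,1);c=max(cs,key=cv2.contourArea)[:,0];print('lid top',cv2.minEnclosingCircle(W[t][:,:2].astype(np.float32)),W[t].mean(0).round(4))
    u,v=(392,236) if n=='top' else (365,268)
    k=np.zeros_like(g);k[v-12:v+13,u-12:u+13]=1;k&=(W[...,2]>.18)&(hsv[...,1]<100)
    print('knob n',k.sum(),W[k].mean(0).round(4),np.nanmax(W[k][:,2]).round(4), cv2.minEnclosingCircle(W[k][:,:2].astype(np.float32)))
    u,v=(246,226) if n=='top' else (305,219)
    m=(hsv[...,2]<hsv[v-3:v+4,u-3:u+4,2].mean()+25); m=m.astype(np.uint8); m=cv2.morphologyEx(m,cv2.MORPH_OPEN,np.ones((5,5)))
    _,l=cv2.connectedComponents(m);mm=l==l[v,u];print('mat',mm.sum(),cv2.minEnclosingCircle(W[mm][:,:2].astype(np.float32)),np.nanmean(W[mm],0).round(4))
E
```

```text
top lid ztop pct [0.158 0.17  0.174]
lid top ((0.5114375948905945, -0.16868633031845093), 0.0684242695569992) [ 0.5105 -0.1687  0.171 ]
knob n 119 [ 0.5107 -0.1679  0.1994] 0.2048 ((0.5114679932594299, -0.16900333762168884), 0.01323709823191166)
mat 4862 ((0.5786758661270142, 0.18510793149471283), 0.10687974840402603) [0.5772 0.1838 0.0051]
side lid ztop pct [0.109 0.169 0.173]
lid top ((0.5091140270233154, -0.17554961144924164), 0.0687064602971077) [ 0.5075 -0.1784  0.1705]
knob n 147 [ 0.5091 -0.1758  0.1955] 0.2048 ((0.5106204748153687, -0.17333106696605682), 0.013577418401837349)
mat 3003 ((0.5830795168876648, 0.1813361644744873), 0.10958705842494965) [0.5769 0.1761 0.0049]
```

Emit:
arm_command:
  commands:
    - [0, 0, -10, 0, 0, -6.57, 0.3]
    - [0, 0, -10, 0, 0, -6.57, 0.3]
    - [0, 0, -20, 0, 0, -6.57, 0.3]
    - [0, 0, 0, 0, 0, 0, 0.3]
  force: 40

```text
clock: 0.5
ee_pos: [0.2195, 0.6129, 0.2929]
orientation: [[-1.0, -0.0, 0.002], [-0.0, 1.0, 0.004], [-0.002, 0.004, -1.0]]
contact_force: [0.3, 0.5, 0.6]
gripper_width: 0.648
grip_force: 0.0
```

Emit:
arm_command:
  commands:
    - [-16, -44, 0, 0, 0, 0, 0.3]
    - [-16, -44, 0, 0, 0, 0, 0.3]
    - [-16, -44, 0, 0, 0, 0, 0.3]
    - [-16, -44, 0, 0, 0, 0, 0.3]
    - [-16, -44, 0, 0, 0, 0, 0.3]

```text
clock: 1.0
ee_pos: [0.2991, 0.39, 0.2886]
orientation: [[-1.0, 0.002, -0.001], [0.002, 1.0, -0.001], [0.001, -0.001, -1.0]]
contact_force: [0.6, -0.5, 0.2]
gripper_width: 0.651
grip_force: 0.0
```

Emit:
arm_command:
  commands:
    - [-16, -44, 0, 0, 0, 0, 0.3]
    - [-16, -44, 0, 0, 0, 0, 0.3]
    - [-16, -44, 0, 0, 0, 0, 0.3]
    - [-16, -44, 0, 0, 0, 0, 0.3]
    - [-16, -44, 0, 0, 0, 0, 0.3]

```text
clock: 1.5
ee_pos: [0.3791, 0.1701, 0.289]
orientation: [[-1.0, 0.002, -0.0], [0.002, 1.0, -0.0], [0.0, -0.0, -1.0]]
contact_force: [-0.1, -0.7, 0.5]
gripper_width: 0.653
grip_force: 0.0
```

Emit:
arm_command:
  commands:
    - [-16, -44, 0, 0, 0, 0, 0.3]
    - [-16, -44, 0, 0, 0, 0, 0.3]
    - [-16, -44, 0, 0, 0, 0, 0.3]
    - [-16, -44, 0, 0, 0, 0, 0.3]
    - [-16, -44, 0, 0, 0, 0, 0.3]

```text
clock: 2.0
ee_pos: [0.4592, -0.05, 0.289]
orientation: [[-1.0, 0.003, -0.0], [0.003, 1.0, 0.0], [0.0, 0.0, -1.0]]
contact_force: [0.3, -0.0, 0.7]
gripper_width: 0.649
grip_force: 0.0
```

Emit:
arm_command:
  commands:
    - [-16, -44, 0, 0, 0, 0, 0.3]
    - [-16, -44, 0, 0, 0, 0, 0.3]
    - [-10, -25, 0, 0, 0, 0, 0.3]
    - [0, 0, 0, 0, 0, 0, 0.3]

```text
clock: 2.4
ee_pos: [0.5014, -0.1637, 0.2883]
orientation: [[-1.0, 0.006, -0.002], [0.006, 1.0, 0.0], [0.002, 0.0, -1.0]]
contact_force: [0.6, 0.9, 0.5]
gripper_width: 0.652
grip_force: 0.0
```

Emit:
arm_command:
  commands:
    - [-9.5, -6.5, 0, 0, 0, 0, 0.3]
    - [0, 0, 40, 0, 0, 0, 0.3]
    - [0, 0, 30, 0, 0, 0, 0.3]
    - [0, 0, 18, 0, 0, 0, 0.3]
    - [0, 0, 8, 0, 0, 0, 0.3]

```text
clock: 2.9
ee_pos: [0.5096, -0.1658, 0.191]
orientation: [[-1.0, -0.001, -0.004], [-0.001, 1.0, 0.002], [0.004, 0.002, -1.0]]
contact_force: [-0.7, 0.1, 0.3]
gripper_width: 0.647
grip_force: 0.0
```

Emit:
arm_command:
  commands:
    - [0, 0, 0, 0, 0, 0, 0.1]
    - [0, 0, 0, 0, 0, 0, -0.1]
    - [0, 0, 0, 0, 0, 0, -0.2]
    - [0, 0, 0, 0, 0, 0, -0.3]
    - [0, 0, 0, 0, 0, 0, -0.4]
  force: 40

```text
clock: 3.4
ee_pos: [0.5114, -0.1686, 0.1958]
orientation: [[-1.0, -0.0, 0.002], [-0.0, 1.0, -0.003], [-0.002, -0.003, -1.0]]
contact_force: [-0.8, -4.3, 4.8]
gripper_width: 0.3
grip_force: 5.6
```

Emit:
arm_command:
  commands:
    - [0, 0, 0, 0, 0, 0, -0.6]
    - [0, 0, 0, 0, 0, 0, -1]
    - [0, 0, 0, 0, 0, 0, -1]
    - [0, 0, 0, 0, 0, 0, -1]

```text
clock: 3.8
ee_pos: [0.5114, -0.1687, 0.1958]
orientation: [[-1.0, 0.0, 0.002], [0.0, 1.0, -0.003], [-0.002, -0.003, -1.0]]
contact_force: [-1.3, -5.8, 6.0]
gripper_width: 0.291
grip_force: 39.1
```

Emit:
arm_command:
  commands:
    - [0, 0, -10, 0, 0, 0, -1]
    - [0, 0, -20, 0, 0, 0, -1]
    - [0, 0, -30, 0, 0, 0, -1]
    - [0, 0, -30, 0, 0, 0, -1]
    - [0, 0, -20, 0, 0, 0, -1]

```text
clock: 4.3
ee_pos: [0.5109, -0.1667, 0.3058]
orientation: [[-1.0, -0.0, 0.001], [-0.0, 1.0, 0.002], [-0.001, 0.002, -1.0]]
contact_force: [0.4, -0.5, -1.7]
gripper_width: 0.29
grip_force: 39.7
```

```bash
python3 - <<'E'
from h import *
grab('side','side1'); a,_=grab('top'); s=get_state();print(s['ee_pos'],s['contact_force'],s['gripper_width'])
E
```

```text
[ 0.51190934 -0.16729649  0.30750202] [-0.25806039 -0.1133576  -2.28543119] 0.2949115452107242
```

View pics/side1.png

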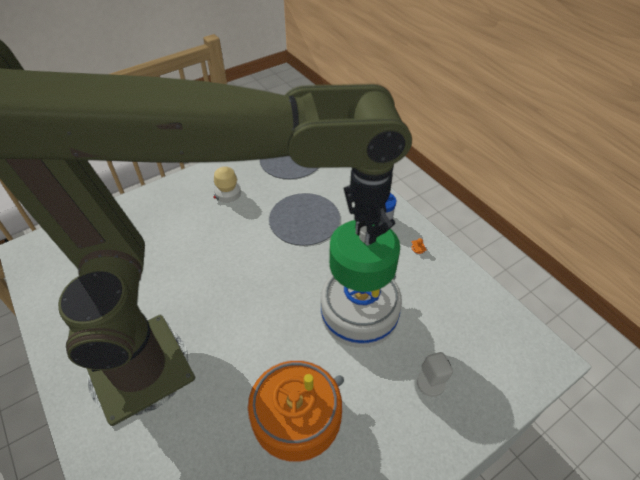

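The side view shows the lid hanging from the gripper at (365,255), with the blue wheel free on the base at (362,295). I'll carry it over the mat.

Emit:
arm_command:
  commands:
    - [-4, 20, 0, 0, 0, 0, -1]
    - [-8, 40, 0, 0, 0, 0, -1]
    - [-8, 43, 0, 0, 0, 0, -1]
    - [-8, 43, 0, 0, 0, 0, -1]
    - [-8, 43, 0, 0, 0, 0, -1]

```text
clock: 4.9
ee_pos: [0.5457, 0.0236, 0.3014]
orientation: [[-1.0, 0.0, -0.004], [0.0, 1.0, 0.001], [0.004, 0.001, -1.0]]
contact_force: [0.4, 0.2, -2.1]
gripper_width: 0.288
grip_force: 39.8
```

Emit:
arm_command:
  commands:
    - [-8, 43, 0, 0, 0, 0, -1]
    - [-8, 43, 0, 0, 0, 0, -1]
    - [-8, 40, 0, 0, 0, 0, -1]
    - [-6, 36, 0, 0, 0, 0, -1]
    - [0, 0, 20, 0, 0, 0, -1]

```text
clock: 5.4
ee_pos: [0.577, 0.1881, 0.2844]
orientation: [[-1.0, -0.005, 0.002], [-0.005, 1.0, 0.003], [-0.002, 0.003, -1.0]]
contact_force: [0.5, -0.2, -1.9]
gripper_width: 0.29
grip_force: 40.0
```

Emit:
arm_command:
  commands:
    - [0, 0, 40, 0, 0, 0, -1]
    - [0, 0, 40, 0, 0, 0, -1]
    - [0, 0, 40, 0, 0, 0, -1]
    - [0, 0, 20, 0, 0, 0, -1]
    - [0, 0, 0, 0, 0, 0, -1]

```text
clock: 5.9
ee_pos: [0.572, 0.1829, 0.1368]
orientation: [[-1.0, -0.0, -0.013], [-0.0, 1.0, -0.002], [0.013, -0.002, -1.0]]
contact_force: [0.3, 0.7, -2.7]
gripper_width: 0.291
grip_force: 39.9
```

Emit:
arm_command:
  commands:
    - [-4, 0, 10, 0, 0, 0, -1]
    - [0, 0, 8, 0, 0, 0, -1]
    - [0, 0, 2, 0, 0, 0, -1]
    - [0, 0, 2, 0, 0, 0, -1]
    - [0, 0, 0, 0, 0, 0, -1]

```text
clock: 6.4
ee_pos: [0.5809, 0.1836, 0.1225]
orientation: [[-1.0, -0.0, 0.001], [-0.0, 1.0, 0.0], [-0.001, 0.0, -1.0]]
contact_force: [-1.3, -1.1, -2.7]
gripper_width: 0.288
grip_force: 40.0
```

Emit:
arm_command:
  commands:
    - [2, 0, 3, 0, 0, 0, -1]
    - [0, 0, 3, 0, 0, 0, -1]
    - [0, 0, 2, 0, 0, 0, -1]
    - [0, 0, 1, 0, 0, 0, -1]
    - [0, 0, 0, 0, 0, 0, -1]

```text
clock: 6.9
ee_pos: [0.5786, 0.1835, 0.1127]
orientation: [[-1.0, -0.0, -0.0], [-0.0, 1.0, -0.0], [0.0, -0.0, -1.0]]
contact_force: [-0.2, -0.4, -2.4]
gripper_width: 0.288
grip_force: 40.0
```

```bash
python3 - <<'E'
from h import *
a,_=grab('top','top1'); b,d=grab('side'); s=get_state();print(s['ee_pos'],s['contact_force'])
c=cv2.resize(b[150:270,230:390],None,fx=5,fy=5,interpolation=2);cv2.imwrite('pics/lidc.png',c)
E
```

```text
[0.57877696 0.18351511 0.1130605 ] [-0.26674137 -0.27629695 -1.79020717]
```

View pics/top1.png

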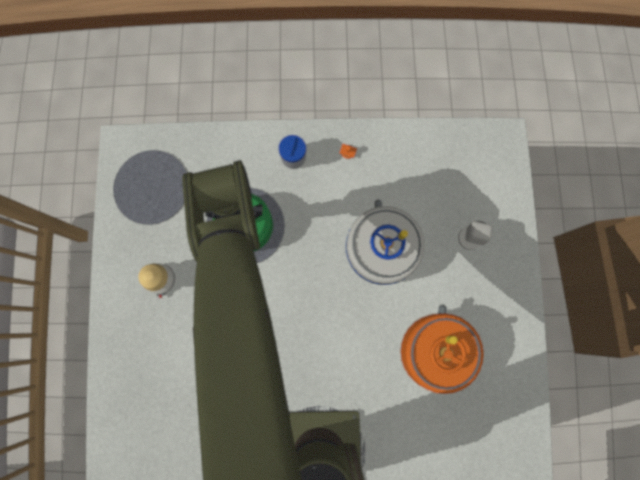

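The lid hangs about 3 mm above the mat, partly hidden by the arm at (255,225). The wheel is exposed, with its hub at (388,242) and the crank at (404,235). I'll lower the last few millimetres.

Emit:
arm_command:
  commands:
    - [0, 0, 1, 0, 0, 0, -1]
    - [0, 0, 1, 0, 0, 0, -1]
    - [0, 0, 1, 0, 0, 0, -1]
    - [0, 0, 1, 0, 0, 0, -1]
    - [0, 0, 0, 0, 0, 0, -1]

```text
clock: 7.5
ee_pos: [0.5789, 0.1835, 0.1098]
orientation: [[-1.0, -0.0, 0.0], [-0.0, 1.0, -0.0], [-0.0, -0.0, -1.0]]
contact_force: [-2.6, -0.9, 1.9]
gripper_width: 0.293
grip_force: 40.4
```

```bash
python3 - <<'E'
from h import *
z=np.load('top.npz');im,d=z['im'],z['d'];W=world('top',d);hsv=cv2.cvtColor(im,cv2.COLOR_BGR2HSV).astype(int)
r=np.zeros((480,640),bool);r[200:285,345:425]=1
y=r&(abs(hsv[...,0]-26)<8)&(hsv[...,1]>110)
print('crank',y.sum(),np.nanmean(W[y],0).round(4),np.nanpercentile(W[y][:,2],[5,50,95]).round(4))
t=y&(W[...,2]>.154);print('cranktop',t.sum(),W[t].mean(0).round(4))
b=r&(abs(hsv[...,0]-112)<14)&(hsv[...,1]>130)&(W[...,2]>.095)
print('wheel',b.sum(),cv2.minEnclosingCircle(W[b][:,:2].astype(np.float32)),np.nanmedian(W[b],0))
E
```

```text
crank 56 [ 0.5183 -0.1973  0.1521] [0.1031 0.1595 0.1644]
cranktop 40 [ 0.5207 -0.2018  0.1607]
wheel 266 ((0.509354293346405, -0.17091427743434906), 0.04034528508782387) [ 0.50388966 -0.16895402  0.11899022]
```

Emit:
arm_command:
  commands:
    - [0, 0, 0, 0, 0, 0, -0.35]
    - [0, 0, 0, 0, 0, 0, -0.2]
    - [0, 0, 0, 0, 0, 0, 0]
    - [0, 0, 0, 0, 0, 0, 0.2]
    - [0, 0, 0, 0, 0, 0, 0.2]

```text
clock: 8.0
ee_pos: [0.5787, 0.1836, 0.109]
orientation: [[-1.0, -0.0, 0.0], [-0.0, 1.0, 0.0], [-0.0, 0.0, -1.0]]
contact_force: [-0.7, -0.4, -0.3]
gripper_width: 0.6
grip_force: 0.0
```

Emit:
arm_command:
  commands:
    - [0, 0, -10, 0, 0, 0, 0.2]
    - [0, 0, -30, 0, 0, 0, 0.2]
    - [0, 0, -40, 0, 0, 0, 0.2]
    - [0, 0, -40, 0, 0, 0, 0.2]
    - [0, 0, 0, 0, 0, 0, 0.2]

```text
clock: 8.5
ee_pos: [0.5823, 0.1844, 0.2382]
orientation: [[-1.0, -0.0, 0.014], [-0.0, 1.0, 0.003], [-0.014, 0.003, -1.0]]
contact_force: [1.1, 0.5, 0.9]
gripper_width: 0.599
grip_force: 0.0
```

Emit:
arm_command:
  commands:
    - [6, -20, 0, 0, 0, 0, 0.2]
    - [6, -42, 0, 0, 0, 0, 0.2]
    - [6, -42, 0, 0, 0, 0, 0.2]
    - [6, -42, 0, 0, 0, 0, 0.2]
    - [6, -42, 0, 0, 0, 0, 0.2]

```text
clock: 9.0
ee_pos: [0.5482, -0.0059, 0.2293]
orientation: [[-1.0, -0.001, 0.001], [-0.001, 1.0, -0.0], [-0.001, -0.0, -1.0]]
contact_force: [1.3, -0.1, 0.1]
gripper_width: 0.6
grip_force: 0.0
```

Emit:
arm_command:
  commands:
    - [6, -42, 0, 0, 0, 0, 0.2]
    - [6, -42, 0, 0, 0, 0, 0.2]
    - [6, -42, 0, 0, 0, 0, 0.2]
    - [6, -42, 0, 0, 0, 0, 0.2]
    - [4, -29.5, 0, 0, 0, 0, 0.2]

```text
clock: 9.5
ee_pos: [0.5201, -0.2043, 0.2293]
orientation: [[-1.0, 0.001, 0.0], [0.001, 1.0, -0.001], [-0.0, -0.001, -1.0]]
contact_force: [0.3, 0.3, 0.8]
gripper_width: 0.6
grip_force: 0.0
```

Emit:
arm_command:
  commands:
    - [0, 0, 20, 0, 0, 0, 0.2]
    - [0, 0, 10, 0, 0, 0, 0.2]
    - [0, 0, 0, 0, 0, 0, 0.2]
    - [0, 0, 0, 0, 0, 0, 0.2]

```text
clock: 9.9
ee_pos: [0.5208, -0.2013, 0.1989]
orientation: [[-1.0, -0.001, -0.001], [-0.001, 1.0, 0.0], [0.001, 0.0, -1.0]]
contact_force: [-0.3, 0.4, 0.5]
gripper_width: 0.599
grip_force: 0.0
```

```bash
python3 - <<'E'
from h import *
b,d=grab('side'); grab('top');s=get_state();print(s['ee_pos'],s['orientation'])
cv2.imwrite('pics/side2.png',b)
z=np.load('side.npz');W=world('side',d);hsv=cv2.cvtColor(b,cv2.COLOR_BGR2HSV).astype(int)
g=(abs(hsv[...,0]-65)<15)&(hsv[...,1]>120); g[:,400:]=0
print('lid',np.nanpercentile(W[g][:,2],[5,50,95]).round(3)); t=g&(abs(W[...,2]-.083)<.006);print(t.sum(),cv2.minEnclosingCircle(W[t][:,:2].astype(np.float32)))
E
```

```text
[ 0.52131727 -0.2014976   0.1998876 ] [[-9.99998460e-01 -1.34425550e-03  1.12856238e-03]
 [-1.34486552e-03  9.99998950e-01 -5.39942599e-04]
 [-1.12783537e-03 -5.41459532e-04 -9.99999217e-01]]
lid [0.015 0.068 0.087]
490 ((0.557036817073822, 0.1656503677368164), 0.06235971301794052)
```

View pics/side2.png

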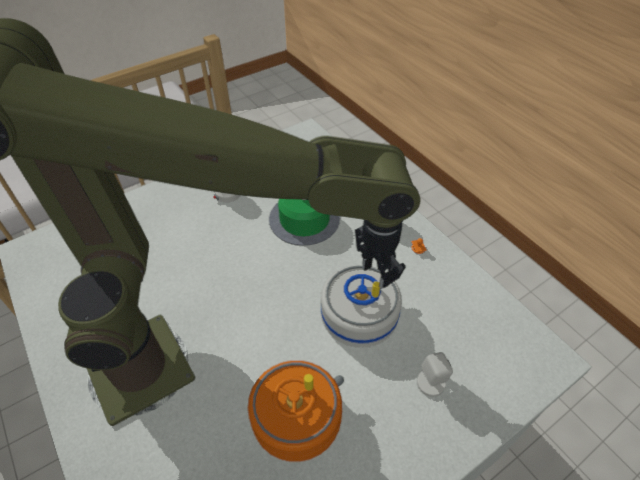

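The lid stands upright on the mat at (303,210), and the open fingers are right above the yellow crank at (377,290). I'll go down and grip it.

Emit:
arm_command:
  commands:
    - [0, 0, 25, 0, 0, 0, 0.2]
    - [0, 0, 20, 0, 0, 0, 0.1]
    - [0, 0, 9, 0, 0, 0, 0]
    - [0, 0, 0, 0, 0, 0, -0.2]
    - [0, 0, 0, 0, 0, 0, -0.4]
  force: 40

```text
clock: 10.5
ee_pos: [0.5214, -0.2021, 0.1461]
orientation: [[-1.0, -0.001, 0.001], [-0.001, 1.0, -0.001], [-0.001, -0.001, -1.0]]
contact_force: [-0.4, 0.1, 0.1]
gripper_width: 0.299
grip_force: 0.0
```

Emit:
arm_command:
  commands:
    - [0, 0, 0, 0, 0, 0, -0.6]
    - [0, 0, 0, 0, 0, 0, -0.8]
    - [0, 0, 0, 0, 0, 0, -1]
    - [0, 0, 0, 0, 0, 0, -1]
    - [0, 0, 0, 0, 0, 0, -1]

```text
clock: 11.0
ee_pos: [0.5219, -0.2034, 0.1468]
orientation: [[-1.0, 0.0, 0.003], [-0.0, 1.0, -0.003], [-0.003, -0.003, -1.0]]
contact_force: [1.7, -4.8, -1.2]
gripper_width: 0.195
grip_force: 39.0
```

```bash
cat > arc.py <<'E'
import sys,numpy as np
a,step,n=map(float,sys.argv[1:4]); r=34
for i in range(int(n)):
    p,q=np.radians(a+i*step),np.radians(a+(i+1)*step)
    print([round(-r*(np.cos(q)-np.cos(p)),1),round(r*(np.sin(q)-np.sin(p)),1)],round(a+(i+1)*step),end=' ; ' if (i+1)%5 else '\n')
E
python3 arc.py -72 -6 60
```

```text
[np.float64(3.4), np.float64(-0.9)] -78 ; [np.float64(3.5), np.float64(-0.6)] -84 ; [np.float64(3.6), np.float64(-0.2)] -90 ; [np.float64(3.6), np.float64(0.2)] -96 ; [np.float64(3.5), np.float64(0.6)] -102
[np.float64(3.4), np.float64(0.9)] -108 ; [np.float64(3.3), np.float64(1.3)] -114 ; [np.float64(3.2), np.float64(1.6)] -120 ; [np.float64(3.0), np.float64(1.9)] -126 ; [np.float64(2.8), np.float64(2.2)] -132
[np.float64(2.5), np.float64(2.5)] -138 ; [np.float64(2.2), np.float64(2.8)] -144 ; [np.float64(1.9), np.float64(3.0)] -150 ; [np.float64(1.6), np.float64(3.2)] -156 ; [np.float64(1.3), np.float64(3.3)] -162
[np.float64(0.9), np.float64(3.4)] -168 ; [np.float64(0.6), np.float64(3.5)] -174 ; [np.float64(0.2), np.float64(3.6)] -180 ; [np.float64(-0.2), np.float64(3.6)] -186 ; [np.float64(-0.6), np.float64(3.5)] -192
[np.float64(-0.9), np.float64(3.4)] -198 ; [np.float64(-1.3), np.float64(3.3)] -204 ; [np.float64(-1.6), np.float64(3.2)] -210 ; [np.float64(-1.9), np.float64(3.0)] -216 ; [np.float64(-2.2), np.float64(2.8)] -222
[np.float64(-2.5), np.float64(2.5)] -228 ; [np.float64
[... 751 characters left out ...]
64(-3.2)] -336 ; [np.float64(-1.3), np.float64(-3.3)] -342
[np.float64(-0.9), np.float64(-3.4)] -348 ; [np.float64(-0.6), np.float64(-3.5)] -354 ; [np.float64(-0.2), np.float64(-3.6)] -360 ; [np.float64(0.2), np.float64(-3.6)] -366 ; [np.float64(0.6), np.float64(-3.5)] -372
[np.float64(0.9), np.float64(-3.4)] -378 ; [np.float64(1.3), np.float64(-3.3)] -384 ; [np.float64(1.6), np.float64(-3.2)] -390 ; [np.float64(1.9), np.float64(-3.0)] -396 ; [np.float64(2.2), np.float64(-2.8)] -402
[np.float64(2.5), np.float64(-2.5)] -408 ; [np.float64(2.8), np.float64(-2.2)] -414 ; [np.float64(3.0), np.float64(-1.9)] -420 ; [np.float64(3.2), np.float64(-1.6)] -426 ; [np.float64(3.3), np.float64(-1.3)] -432
```

First 60°, which is always free.

Emit:
arm_command:
  commands:
    - [3.4, -0.9, 0, 0, 0, 0, -1]
    - [3.5, -0.6, 0, 0, 0, 0, -1]
    - [3.6, -0.2, 0, 0, 0, 0, -1]
    - [3.6, 0.2, 0, 0, 0, 0, -1]
    - [3.5, 0.6, 0, 0, 0, 0, -1]

```text
clock: 11.5
ee_pos: [0.5044, -0.2071, 0.147]
orientation: [[-1.0, -0.0, 0.005], [-0.0, 1.0, -0.01], [-0.005, -0.01, -1.0]]
contact_force: [1.8, -16.4, -2.8]
gripper_width: 0.193
grip_force: 39.3
```

Emit:
arm_command:
  commands:
    - [3.4, 0.9, 0, 0, 0, 0, -1]
    - [3.3, 1.3, 0, 0, 0, 0, -1]
    - [3.2, 1.6, 0, 0, 0, 0, -1]
    - [3.0, 1.9, 0, 0, 0, 0, -1]
    - [2.8, 2.2, 0, 0, 0, 0, -1]

```text
clock: 12.0
ee_pos: [0.4858, -0.2003, 0.1469]
orientation: [[-1.0, -0.0, -0.004], [-0.0, 1.0, -0.012], [0.004, -0.012, -1.0]]
contact_force: [-11.7, -19.6, 2.8]
gripper_width: 0.196
grip_force: 40.1
```

Emit:
arm_command:
  commands:
    - [4.9, -3.4, 0, 0, 0, 0, -1]
    - [2.5, 2.5, 0, 0, 0, 0, -1]
    - [2.2, 2.8, 0, 0, 0, 0, -1]
    - [1.9, 3.0, 0, 0, 0, 0, -1]

```text
clock: 12.4
ee_pos: [0.4764, -0.1906, 0.1467]
orientation: [[-1.0, -0.001, 0.001], [-0.001, 1.0, -0.002], [-0.001, -0.002, -1.0]]
contact_force: [-1.9, -3.3, 7.1]
gripper_width: 0.198
grip_force: 40.5
```

Emit:
arm_command:
  commands:
    - [1.6, 3.2, 0, 0, 0, 0, -1]
    - [1.3, 3.3, 0, 0, 0, 0, -1]
    - [0.9, 3.4, 0, 0, 0, 0, -1]
    - [0.6, 3.5, 0, 0, 0, 0, -1]

```text
clock: 12.8
ee_pos: [0.4719, -0.1767, 0.1467]
orientation: [[-1.0, -0.001, 0.001], [-0.001, 1.0, -0.002], [-0.001, -0.002, -1.0]]
contact_force: [-1.9, -1.3, 7.0]
gripper_width: 0.193
grip_force: 40.4
```

Emit:
arm_command:
  commands:
    - [0.2, 3.6, 0, 0, 0, 0, -1]
    - [-0.2, 3.6, 0, 0, 0, 0, -1]
    - [-0.6, 3.5, 0, 0, 0, 0, -1]
    - [-0.9, 3.4, 0, 0, 0, 0, -1]

```text
clock: 13.2
ee_pos: [0.4737, -0.1623, 0.1466]
orientation: [[-1.0, -0.001, 0.001], [-0.001, 1.0, -0.001], [-0.001, -0.001, -1.0]]
contact_force: [-0.7, -2.6, 6.5]
gripper_width: 0.195
grip_force: 40.4
```

Emit:
arm_command:
  commands:
    - [-1.3, 3.3, 0, 0, 0, 0, -1]
    - [-1.6, 3.2, 0, 0, 0, 0, -1]
    - [-1.9, 3.0, 0, 0, 0, 0, -1]
    - [-2.2, 2.8, 0, 0, 0, 0, -1]

```text
clock: 13.6
ee_pos: [0.481, -0.1502, 0.1467]
orientation: [[-1.0, -0.001, 0.002], [-0.001, 1.0, -0.002], [-0.002, -0.002, -1.0]]
contact_force: [-0.3, -1.7, 4.8]
gripper_width: 0.199
grip_force: 40.4
```

Emit:
arm_command:
  commands:
    - [-2.5, 2.5, 0, 0, 0, 0, -1]
    - [-2.8, 2.2, 0, 0, 0, 0, -1]
    - [-3.0, 1.9, 0, 0, 0, 0, -1]
    - [-3.2, 1.6, 0, 0, 0, 0, -1]

```text
clock: 14.0
ee_pos: [0.4925, -0.1422, 0.1466]
orientation: [[-1.0, -0.001, 0.002], [-0.001, 1.0, -0.002], [-0.002, -0.002, -1.0]]
contact_force: [-0.5, -3.2, 5.1]
gripper_width: 0.193
grip_force: 40.4
```

Emit:
arm_command:
  commands:
    - [-3.3, 1.3, 0, 0, 0, 0, -1]
    - [-3.4, 0.9, 0, 0, 0, 0, -1]
    - [-3.5, 0.6, 0, 0, 0, 0, -1]
    - [-3.6, 0.2, 0, 0, 0, 0, -1]

```text
clock: 14.4
ee_pos: [0.506, -0.1395, 0.1466]
orientation: [[-1.0, -0.001, 0.001], [-0.001, 1.0, -0.002], [-0.001, -0.002, -1.0]]
contact_force: [-2.4, -4.1, 6.0]
gripper_width: 0.199
grip_force: 40.5
```

Emit:
arm_command:
  commands:
    - [-3.6, -0.2, 0, 0, 0, 0, -1]
    - [-3.5, -0.6, 0, 0, 0, 0, -1]
    - [-3.4, -0.9, 0, 0, 0, 0, -1]
    - [-3.3, -1.3, 0, 0, 0, 0, -1]

```text
clock: 14.8
ee_pos: [0.5195, -0.1424, 0.1466]
orientation: [[-1.0, -0.001, 0.0], [-0.001, 1.0, -0.002], [-0.0, -0.002, -1.0]]
contact_force: [-3.3, -2.9, 6.7]
gripper_width: 0.195
grip_force: 40.6
```

Emit:
arm_command:
  commands:
    - [-3.2, -1.6, 0, 0, 0, 0, -1]
    - [-3.0, -1.9, 0, 0, 0, 0, -1]
    - [-2.8, -2.2, 0, 0, 0, 0, -1]
    - [-2.5, -2.5, 0, 0, 0, 0, -1]

```text
clock: 15.2
ee_pos: [0.5307, -0.1503, 0.1466]
orientation: [[-1.0, -0.001, -0.001], [-0.001, 1.0, -0.001], [0.001, -0.001, -1.0]]
contact_force: [-5.0, -2.0, 7.8]
gripper_width: 0.198
grip_force: 40.7
```

Emit:
arm_command:
  commands:
    - [-2.2, -2.8, 0, 0, 0, 0, -1]
    - [-1.9, -3.0, 0, 0, 0, 0, -1]
    - [-1.6, -3.2, 0, 0, 0, 0, -1]
    - [-1.3, -3.3, 0, 0, 0, 0, -1]

```text
clock: 15.6
ee_pos: [0.5378, -0.162, 0.1466]
orientation: [[-1.0, -0.001, -0.0], [-0.001, 1.0, 0.0], [0.0, 0.0, -1.0]]
contact_force: [-3.6, 1.1, 7.4]
gripper_width: 0.198
grip_force: 40.7
```

Emit:
arm_command:
  commands:
    - [-0.9, -3.4, 0, 0, 0, 0, -1]
    - [-0.6, -3.5, 0, 0, 0, 0, -1]
    - [-0.2, -3.6, 0, 0, 0, 0, -1]
    - [0.2, -3.6, 0, 0, 0, 0, -1]

```text
clock: 16.0
ee_pos: [0.5396, -0.1704, 0.1465]
orientation: [[-1.0, -0.0, -0.0], [-0.0, 1.0, 0.014], [0.0, 0.014, -1.0]]
contact_force: [-0.7, 28.9, 14.0]
gripper_width: 0.2
grip_force: 42.0
```

The stop is at roughly +4°. I'll relax the push to read the true stop angle.

Emit:
arm_command:
  commands:
    - [0, 2.5, 0, 0, 0, 0, -1]
    - [0, 2, 0, 0, 0, 0, -1]
    - [0, 0, 0, 0, 0, 0, -1]

```text
clock: 16.3
ee_pos: [0.5396, -0.1696, 0.1466]
orientation: [[-1.0, -0.002, 0.0], [-0.002, 1.0, 0.003], [-0.0, 0.003, -1.0]]
contact_force: [-2.2, 6.7, 8.3]
gripper_width: 0.194
grip_force: 40.8
```

```bash
python3 - <<'E'
from h import *
s=get_state();print({k:np.round(s[k],4).tolist() for k in('ee_pos','contact_force','orientation')})
b,d=grab('side');t,dt=grab('top')
for n,i,dd in(('side',b,d),('top',t,dt)):
    W=world(n,dd);h=cv2.cvtColor(i,cv2.COLOR_BGR2HSV).astype(int)
    m=(abs(h[...,0]-112)<14)&(h[...,1]>130)&(abs(W[...,2]-.116)<.008)&(abs(W[...,0]-.51)<.06)&(abs(W[...,1]+.17)<.06)
    y=(abs(h[...,0]-26)<8)&(h[...,1]>110)&(abs(W[...,0]-.51)<.07)&(abs(W[...,1]+.17)<.07)&(W[...,2]>.11)
    print(n,m.sum(),y.sum(),np.nanmean(W[y],0).round(4) if y.sum() else '')
    if m.sum(): print(cv2.minEnclosingCircle(W[m][:,:2].astype(np.float32)))
E
```

```text
{'ee_pos': [0.5396, -0.1696, 0.1466], 'contact_force': [-2.2379, 6.6835, 8.3384], 'orientation': [[-1.0, -0.0017, 0.0002], [-0.0017, 1.0, 0.0034], [-0.0002, 0.0034, -1.0]]}
side 397 23 [ 0.5321 -0.1736  0.1636]
((0.5103590488433838, -0.17574338614940643), 0.043124474585056305)
top 1 1 [ 0.4728 -0.1847  0.4192]
((0.5275230407714844, -0.2043566107749939), 9.999999747378752e-05)
```

```bash
python3 arc.py 6.3 15 24 | sed 's/np.float64//g'
```

```text
[(2.1), (8.6)] 21 ; [(4.3), (7.8)] 36 ; [(6.1), (6.4)] 51 ; [(7.6), (4.6)] 66 ; [(8.5), (2.5)] 81
[(8.9), (0.2)] 96 ; [(8.6), (-2.1)] 111 ; [(7.8), (-4.3)] 126 ; [(6.4), (-6.1)] 141 ; [(4.6), (-7.6)] 156
[(2.5), (-8.5)] 171 ; [(0.2), (-8.9)] 186 ; [(-2.1), (-8.6)] 201 ; [(-4.3), (-7.8)] 216 ; [(-6.1), (-6.4)] 231
[(-7.6), (-4.6)] 246 ; [(-8.5), (-2.5)] 261 ; [(-8.9), (-0.2)] 276 ; [(-8.6), (2.1)] 291 ; [(-7.8), (4.3)] 306
[(-6.4), (6.1)] 321 ; [(-4.6), (7.6)] 336 ; [(-2.5), (8.5)] 351 ; [(-0.2), (8.9)] 366 ;
```

Emit:
arm_command:
  commands:
    - [2.1, 11.4, 0, 0, 0, 0, -1]
    - [4.3, 7.8, 0, 0, 0, 0, -1]
    - [6.1, 6.4, 0, 0, 0, 0, -1]
    - [7.6, 4.6, 0, 0, 0, 0, -1]
    - [8.5, 2.5, 0, 0, 0, 0, -1]

```text
clock: 16.9
ee_pos: [0.5114, -0.1399, 0.1466]
orientation: [[-1.0, -0.001, 0.003], [-0.001, 1.0, -0.003], [-0.003, -0.003, -1.0]]
contact_force: [1.7, -7.2, 5.4]
gripper_width: 0.196
grip_force: 40.6
```

Emit:
arm_command:
  commands:
    - [8.9, 0.2, 0, 0, 0, 0, -1]
    - [8.6, -2.1, 0, 0, 0, 0, -1]
    - [7.8, -4.3, 0, 0, 0, 0, -1]
    - [6.4, -6.1, 0, 0, 0, 0, -1]
    - [4.6, -7.6, 0, 0, 0, 0, -1]

```text
clock: 17.4
ee_pos: [0.475, -0.1588, 0.1466]
orientation: [[-1.0, -0.001, 0.003], [-0.001, 1.0, 0.001], [-0.003, 0.001, -1.0]]
contact_force: [3.8, 0.6, 6.3]
gripper_width: 0.194
grip_force: 40.9
```

Emit:
arm_command:
  commands:
    - [2.5, -8.5, 0, 0, 0, 0, -1]
    - [0.2, -8.9, 0, 0, 0, 0, -1]
    - [-2.1, -8.6, 0, 0, 0, 0, -1]
    - [-4.3, -7.8, 0, 0, 0, 0, -1]
    - [-6.1, -6.4, 0, 0, 0, 0, -1]

```text
clock: 17.9
ee_pos: [0.4839, -0.1997, 0.1466]
orientation: [[-1.0, -0.0, -0.001], [-0.0, 1.0, 0.0], [0.001, 0.0, -1.0]]
contact_force: [-2.6, 0.2, 10.0]
gripper_width: 0.196
grip_force: 41.2
```

Emit:
arm_command:
  commands:
    - [-7.6, -4.6, 0, 0, 0, 0, -1]
    - [-8.5, -2.5, 0, 0, 0, 0, -1]
    - [-8.9, -0.2, 0, 0, 0, 0, -1]
    - [-8.6, 2.1, 0, 0, 0, 0, -1]
    - [-7.8, 4.3, 0, 0, 0, 0, -1]

```text
clock: 18.4
ee_pos: [0.5262, -0.2009, 0.1466]
orientation: [[-1.0, 0.0, 0.001], [0.0, 1.0, -0.001], [-0.001, -0.001, -1.0]]
contact_force: [-2.3, -0.5, 9.8]
gripper_width: 0.194
grip_force: 41.1
```

Emit:
arm_command:
  commands:
    - [-6.4, 6.1, 0, 0, 0, 0, -1]
    - [-4.6, 7.6, 0, 0, 0, 0, -1]
    - [-2.5, 8.5, 0, 0, 0, 0, -1]
    - [-0.2, 8.9, 0, 0, 0, 0, -1]

```text
clock: 18.8
ee_pos: [0.5396, -0.1693, 0.1466]
orientation: [[-1.0, -0.001, 0.001], [-0.001, 1.0, -0.001], [-0.001, -0.001, -1.0]]
contact_force: [-3.4, -2.7, 9.4]
gripper_width: 0.195
grip_force: 41.0
```

One full turn is done with low forces, back at the stop position. Now the second turn.

Emit:
arm_command:
  commands:
    - [2.1, 8.6, 0, 0, 0, 0, -1]
    - [4.3, 7.8, 0, 0, 0, 0, -1]
    - [6.1, 6.4, 0, 0, 0, 0, -1]
    - [7.6, 4.6, 0, 0, 0, 0, -1]
    - [8.5, 2.5, 0, 0, 0, 0, -1]

```text
clock: 19.3
ee_pos: [0.5112, -0.1398, 0.1466]
orientation: [[-1.0, -0.001, 0.003], [-0.001, 1.0, -0.002], [-0.003, -0.002, -1.0]]
contact_force: [0.9, -6.2, 5.7]
gripper_width: 0.201
grip_force: 40.9
```

Emit:
arm_command:
  commands:
    - [8.9, 0.2, 0, 0, 0, 0, -1]
    - [8.6, -2.1, 0, 0, 0, 0, -1]
    - [7.8, -4.3, 0, 0, 0, 0, -1]
    - [6.4, -6.1, 0, 0, 0, 0, -1]
    - [4.6, -7.6, 0, 0, 0, 0, -1]

```text
clock: 19.8
ee_pos: [0.4751, -0.1588, 0.1466]
orientation: [[-1.0, -0.001, 0.003], [-0.001, 1.0, 0.001], [-0.003, 0.001, -1.0]]
contact_force: [2.8, 1.0, 6.6]
gripper_width: 0.198
grip_force: 40.8
```

Emit:
arm_command:
  commands:
    - [2.5, -8.5, 0, 0, 0, 0, -1]
    - [0.2, -8.9, 0, 0, 0, 0, -1]
    - [-2.1, -8.6, 0, 0, 0, 0, -1]
    - [-4.3, -7.8, 0, 0, 0, 0, -1]
    - [-6.1, -6.4, 0, 0, 0, 0, -1]

```text
clock: 20.3
ee_pos: [0.4839, -0.1997, 0.1466]
orientation: [[-1.0, -0.0, -0.001], [-0.0, 1.0, 0.0], [0.001, 0.0, -1.0]]
contact_force: [-2.6, 0.9, 9.8]
gripper_width: 0.196
grip_force: 41.2
```

Emit:
arm_command:
  commands:
    - [-7.6, -4.6, 0, 0, 0, 0, -1]
    - [-8.5, -2.5, 0, 0, 0, 0, -1]
    - [-8.9, -0.2, 0, 0, 0, 0, -1]
    - [-8.6, 2.1, 0, 0, 0, 0, -1]
    - [-7.8, 4.3, 0, 0, 0, 0, -1]

```text
clock: 20.8
ee_pos: [0.5261, -0.2009, 0.1466]
orientation: [[-1.0, 0.0, 0.001], [0.0, 1.0, -0.001], [-0.001, -0.001, -1.0]]
contact_force: [-1.3, -0.8, 8.9]
gripper_width: 0.198
grip_force: 41.1
```

Emit:
arm_command:
  commands:
    - [-6.4, 6.1, 0, 0, 0, 0, -1]
    - [-4.6, 7.6, 0, 0, 0, 0, -1]
    - [-2.5, 8.5, 0, 0, 0, 0, -1]
    - [-0.2, 8.9, 0, 0, 0, 0, -1]
    - [0, 0, 0, 0, 0, 0, -1]

```text
clock: 21.3
ee_pos: [0.5394, -0.1682, 0.1465]
orientation: [[-1.0, -0.001, 0.0], [-0.001, 1.0, 0.001], [-0.0, 0.001, -1.0]]
contact_force: [-1.1, 2.5, 9.9]
gripper_width: 0.202
grip_force: 41.1
```

```bash
python3 - <<'E'
from h import *
b,d=grab('side','side3');s=get_state();print(s['clock'],s['ee_pos'],s['contact_force'],s['grip_force'])
E
```

```text
21.35 [ 0.53941439 -0.16825941  0.14656257] [-1.25726535  1.43081761  8.48426543] 41.10167920589447
```

View pics/side3.png

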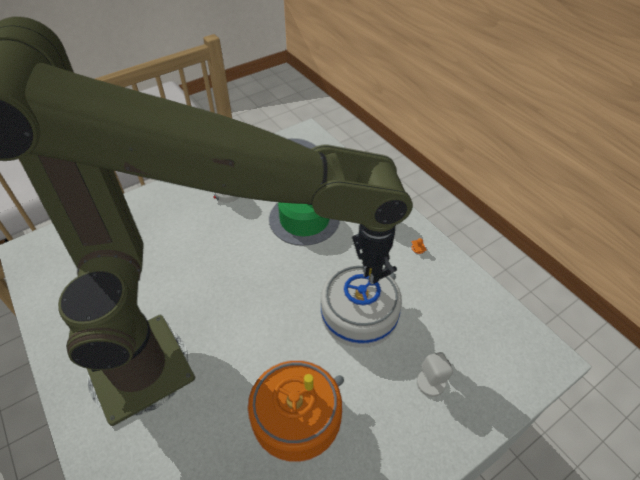

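The lid is on the mat at (303,212) and the crank is still gripped at (372,275). The handle is about 1 mm past two turns, so I'll trim it.

Emit:
arm_command:
  commands:
    - [0, -1, 0, 0, 0, 0, -1]
    - [0, 0, 0, 0, 0, 0, -1]
    - [0, 0, 0, 0, 0, 0, -1]

```text
clock: 21.65
ee_pos: [0.5396, -0.1695, 0.1466]
orientation: [[-1.0, -0.001, 0.001], [-0.001, 1.0, 0.001], [-0.001, 0.001, -1.0]]
contact_force: [-0.6, 0.7, 9.3]
gripper_width: 0.199
grip_force: 41.1
```

```bash
python3 -c "
from h import *
print(env.finish_job())"
```

```text
the job is handed in; nothing more can be done
None
```

I set the lid down upright in the middle of the right-hand mat. Then I turned the valve wheel clockwise to its stop and backed it off two full turns. The job was handed in at 21.65 s with the crank still gripped (no verdict returned).

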